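# Gauge a fired test cylinder for shrinkage

### The arm

A 6-joint arm with a two-finger parallel gripper is mounted at the origin on the work surface. World frame = base frame: x ahead of the robot, y to its left, z up, the work surface at z = 0. Lengths are in mm, angles in degrees, forces in N, time in s.
With the tool pointing down it reaches from about 350 to 850 mm from the base axis. Payload 8.1 kg.
Tool frame: the origin (TCP) lies at the very end of the fingers, on their centre line; the grasp point (between the pads) lies 19 mm behind it; z points along the fingers, y is the direction in which the jaws open and shut (so a half turn about z gives the same grasp; the last joint's range is limited). The gripper opens to 85 mm and grips with 20 to 120 N. Pads are 22 mm wide; open, the fingers measure 114 mm over their backs; the gripper's body (76 mm by 85 mm) begins 54 mm behind the grasp point. The pads swing forward as they close: fully open they stand 13 mm farther back than shut.
Start: joints at [-71.7, 7.471, 85.268, -0, 87.261, -4.893], TCP at [236.321, -551.505, 193.492] pointing down, gripper open.
Joint ranges: [-169.43, 169.43], [-51.17, 129.36], [1.28, 143.12], [-76.62, 256.62], [0, 156.53], [-152.29, 152.29]. Speed limits (degrees/s): [136.94, 136.94, 159.86, 180, 180, 180].

### API

Orientations are given as [roll, pitch, yaw] about the fixed x, y, z axes, in that order (R = Rz(yaw) Ry(pitch) Rx(roll)).
In Python, from bench import sensors, viewer, job gives the robot as it stands.
- The arm moves only by the shell command python3 -m pendant 'ROWS' [FORCE]. ROWS is JSON, one flat list of numbers, 5 for each row, row after row: the shift along the world's x, y, z in mm, then the turn about the world's z in rad, then the finger opening in mm, from 0 to 85.4. In form: [x, y, z, twist, hand, x, y, z, twist, hand, ...]. A call has 1 to 12 rows; each row shifts and turns the pose as measured when the row begins; what a row does not reach is not made up. A row lasts 1/12 s, in which the tool goes at most 41.7 mm and 7.16 degrees, less where a joint would pass 70% of its speed; a pose out of reach is approached as far as the arm can. A call with a gripper value outside its range is refused whole. The fingers move at their own pace and stop on an object; FORCE is the grip in N (left out, the last holds). Time passes only in rows, so rows that do not move let the fingers close. It gives the time, the measured TCP pose, the force and the opening at its end, in the units of the state.
- sensors.sense(): the state, without advancing time (a new reading comes with each control period).
- viewer.snapshot(name): name is "scene" or "top" or "wrist"; returns a dict with "frame" (480x640x3 uint8, blue, green, red), "z_map" (480x640 float32, mm along the optical axis (not along the pixel's ray), 0 where there is no reading), "fx", "fy", "cx", "cy" (pixels), "view" (4x4, takes a point from world to camera coordinates). Camera axes: x right, y down, z forward; pixel columns grow to the right and rows downward; lengths in mm; the calibration is good to about 2 mm. The wrist camera is an equidistant fisheye: a pixel r from the principal point sees the ray r / f radians off the axis. A picture is of the moment at which its call begins.
- job.hand_in(): hands the job in, once; it reports no verdict.
The state is a dict: "time": time; "joint_pos": joint angles; "qd": joint speeds; "joint_efforts": joint torques, N m; "tool_pos": TCP position; "tcp_rot": TCP orientation; "ft_force": force on the tool from outside, world axes, zero at the start; "wrist_torque": the same for the moment, N m; "finger_gap": finger opening in mm.
Only numpy, scipy, OpenCV 4.12 (cv2) and the standard library are available. Lean on these libraries where they do the work, as an engineer would, in place of code of your own. Each camera call takes 0.05 s, during which the arm holds its last target.

### The job

Measure the terracotta-red fired test cylinder on the shrinkage gauge: with the gauge still empty, clear the readout by pressing its blue button fully down and letting it come back up, then take the red cylinder from the rack, lay it in the gauge's V-blocks, centred lengthwise, and push it down gently against the sprung gauge pin until it bears on both flanks of the V. The pin lifts the cylinder if you let go, so finish while still holding it pressed firmly home and still, and leave the other cylinders and the rest of the bench as they are.

Things in the scene. Friction and masses are not known exactly. Their poses are not given: they have to be found in the camera images.
- red_cylinder: the terracotta-red fired clay test cylinder, diameter 40 mm, length 120 mm, about 0.2 to 0.4 kg, with two thin dark scored rings; lying in one of the three places of the wooden rack. Origin at the middle of its axis; its x axis runs along its length. Can be gripped across its diameter at mid-length, fingers straddling it from above
- white_cylinder: white test cylinder of the same size, loose on the rack; leave alone. Origin at the middle of its axis, x along its length
- grey_cylinder: dark grey test cylinder of the same size, loose on the rack; leave alone. Origin at the middle of its axis, x along its length
- rack: fixed wooden rack, 160 x 270 mm, board 12 mm thick, two notched battens along y (14 mm wide, at x = -43 and +43 mm, tops 29 mm above the bench). Cylinders lie along its x at y = -85, 0, +85 mm, axes 40 mm above the bench. Between the battens (72 mm clear) fingers can go down beside a cylinder to 28 mm below its axis. Origin at the middle of its underside, z up
- gauge: fixed shrinkage gauge: grey base plate 120 (x) x 260 (y) x 16 mm; at its -y end a pair of steel V-blocks (each 90 x 24 mm, tops 67 mm above the bench), 66 mm clear between them along y; at its +y end a grey readout box (100 x 86 mm, top 58 mm above the bench). Origin at the middle of the plate's underside, z up. The V groove runs along its y
- seat (a point): middle of the axis of a fully seated cylinder: gauge y = -60 mm, 66.3 mm above the bench. Axes as the gauge's: y along the V groove, x across, z up. The 90 degree V opens upward, 57 mm wide at its top; the cylinder touches it 14 mm below and 14 mm either side of this point. Between the V-blocks fingers fit beside the cylinder down to 40 mm below this point (pin collar 26 mm wide beneath)
- flank_near: the ground steel flanks, polished and oiled (slippery, friction about 0.15), on the gauge's -x side of the groove (one on each V-block, together one contact line). Origin as the gauge's
- flank_far: the ground steel flanks, polished and oiled (slippery, friction about 0.15), on the gauge's +x side of the groove (one on each V-block, together one contact line). Origin as the gauge's
- gauge_pin (a joint): travel in m of the sprung gauge pin (brass, 11 mm across) standing up midway between the V-blocks: 0 = free, grows as it is pushed down. A cylinder coming down meets it 6 mm above home; seated it reads about 0.006. Its spring pushes up 2.4 N at first, 6 N with the cylinder home, more than the cylinder weighs
- pin_tip (a point): middle of the top of the gauge pin
- clear_button (a joint): travel of the round blue clear button on top of the readout box, pressed straight down: 0 = up, 0.005 = fully down, in m. Springs back; about 5 N pushes it fully down
- clear_button_top (a point): middle of the top of the blue button (22 mm across), facing up
- spray_bottle: loose white spray bottle with yellow collar, 84 mm across, 236 mm tall; leave alone. Origin at the middle of its underside
- scraper: loose broad scraper, dark wooden handle and 75 x 85 mm steel blade, 185 mm long, 18 mm high; leave alone. Origin under the joint of handle and blade
- highlighter: loose yellow-green highlighter pen, 115 x 18 x 14 mm; leave alone. Origin under its barrel
- tool_crock: loose blue crock of modelling tools, 88 mm across, 110 mm tall, tools up to 200 mm; leave alone. Origin at the middle of its underside

How it is judged (in metres and radians):
On the way, in this order (a step that is already met when the one before it is completed fails the run):
1. the clear button is fully down while the gauge is empty (value of joint clear_button above 0.004 m and value of joint gauge_pin below 0.001 m), for 0.05 s.
2. the clear button has come back up (value of joint clear_button below 0.001 m), for 0.1 s.
3. the red cylinder is lifted clear of the rack (z of red_cylinder in the frame of rack above 0.06 m and contact force between red_cylinder and the fingers above 1 N), for 0.1 s.
At the end, for the whole second after the job is handed in: The robot holds the red cylinder pressed home in the V: axis within 1.5 mm of seated height, 2 mm across and 12 mm along the groove, parallel to it within 0.025 rad, at least 1 N on each flank, gauge pin in at least 4.5 mm, at rest, the button up (z of red_cylinder in the frame of seat below 0.0015 m and x of red_cylinder in the frame of seat between -0.002 and 0.002 m and y of red_cylinder in the frame of seat between -0.012 and 0.012 m and angle between the x axis of red_cylinder and the y axis of gauge, either way round below 0.025 rad and contact force between red_cylinder and flank_near above 1 N and contact force between red_cylinder and flank_far above 1 N and value of joint gauge_pin above 0.0045 m and contact force between red_cylinder and the fingers above 2 N and linear speed of red_cylinder below 0.01 m/s and value of joint clear_button below 0.001 m); the arm keeps its last pose, push and grip.
It fails at once if the clear button is pressed while the gauge pin is pushed in (value of joint clear_button above 0.003 m and value of joint gauge_pin above 0.002 m).
It fails at once if the red cylinder is forced hard into the V (over 60 N on a flank) (contact force between red_cylinder and flank_near above 60 N or contact force between red_cylinder and flank_far above 60 N).
It fails at once if another cylinder is moved by more than 15 mm (distance of any of white_cylinder, grey_cylinder from where it was at the start of the episode above 0.015 m).
It fails at once if something else on the bench is moved by more than 30 mm (distance of any of spray_bottle, scraper, highlighter, tool_crock from where it was at the start of the episode above 0.03 m).
It also fails if it takes over 58 s, if anything falls off the work surface, if the arm or the gripper's body presses on something with over 40 N, if the wrist force passes 120 N, or if a joint passes its speed limit or range.

## Working session

There is one attempt and no reset: what is moved stays moved. The work goes in short steps, Python scripts to look and compute and a shell command to move; the robot and the scene stay as the last step left them, time stands still between calls to the robot, and variables do not carry over. Pictures are saved under pics/ and viewed, and the job is handed in when it is done.

```bash
mkdir -p pics; python3 - <<'E'
from bench import sensors, viewer
import cv2, pickle
print(sensors.sense())
for n in ["scene","top","wrist"]:
    s=viewer.snapshot(n); cv2.imwrite(f"pics/{n}0.png",s["frame"]); pickle.dump(s,open(f"{n}0.pkl","wb"))
    print(n,s["fx"],s["cx"],s["cy"],s["view"].round(3).tolist())
E
```

```text
{'time': 0.0, 'joint_pos': array([-7.17023515e+01,  7.51485813e+00,  8.53312882e+01, -3.91164639e-04,
        8.72609515e+01, -4.89325311e+00]), 'qd': array([ 0.02423752,  0.01954207, -0.08241327,  0.05327865,  0.07870589,
       -0.05572964]), 'joint_efforts': array([ 7.49521132e-05, -5.69395137e+01, -5.00557172e+01, -1.64583389e-04,
        1.46433525e-02, -1.67504402e-05]), 'tool_pos': array([ 236.09482897, -550.91036992,  192.42784803]), 'tcp_rot': array([-1.79893259e+02, -8.74613709e-03,  2.31909125e+01]), 'ft_force': array([-0.25854649, -0.65634381,  0.07027174]), 'wrist_torque': array([ 0.01469054,  0.03319896, -0.02296677]), 'finger_gap': 85.13561803725817}
scene 478.74975325077014 322.93673873812463 241.06251786949568 [[-0.672, 0.74, 0.016, 334.922], [0.427, 0.405, -0.808, -167.413], [-0.605, -0.537, -0.588, 1417.277], [0.0, 0.0, 0.0, 1.0]]
top 506.044321066782 313.39911755915807 242.55945432010563 [[0.003, -1.0, -0.001, 10.635], [-0.979, -0.003, -0.204, 515.972], [0.203, 0.001, -0.979, 1175.531], [0.0, 0.0, 0.0, 1.0]]
wrist 371.64829954431775 315.295806261 235.53349870862235 [[0.394, -0.919, -0.001, -600.306], [-0.878, -0.377, 0.294, -36.664], [-0.271, -0.115, -0.956, 380.346], [0.0, 0.0, 0.0, 1.0]]
```

View pics/top0.png

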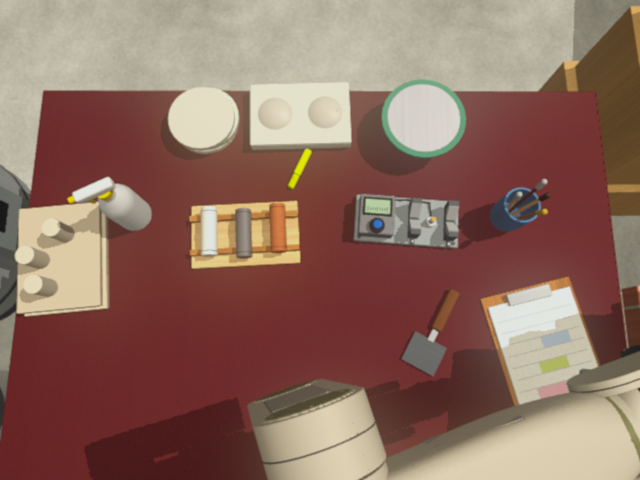

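View pics/scene0.png

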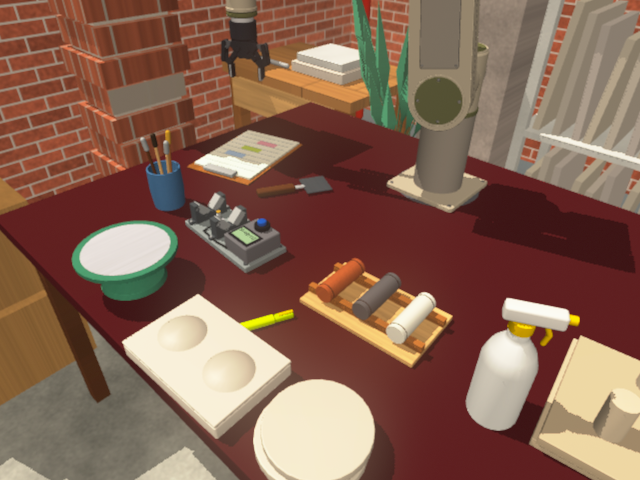

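The top view shows the red cylinder at about (278,228), the blue button at (377,225), the V-blocks at (415,220) and (452,222), and the pin at (432,220). Next I'll turn these pixels into world positions.

```bash
cat > h.py <<'E'
import numpy as np, cv2, pickle
def pts(s):
    z=s["z_map"].astype(float); v,u=np.mgrid[:480,:640]
    P=np.stack([(u-s["cx"])/s["fx"]*z,(v-s["cy"])/s["fy"]*z,z,np.ones_like(z)],-1)
    W=P@np.linalg.inv(s["view"]).T
    W=W[...,:3]; W[z==0]=np.nan; return W
def line_fit(p):
    (vx,vy,x,y)=cv2.fitLine(p.astype(np.float32),cv2.DIST_HUBER,0,.01,.01).ravel(); return x,y,np.degrees(np.arctan2(vy,vx))
E
python3 - <<'E'
from h import *
for n in ["top","scene"]:
    s=pickle.load(open(n+"0.pkl","rb")); W=pts(s); hsv=cv2.cvtColor(s["frame"],cv2.COLOR_BGR2HSV)
    b=s["frame"].astype(int)
    Z=W[...,2]
    print(n,"table z",np.nanmedian(Z[(abs(W[...,0]-550)<60)&(abs(W[...,1]-0)<20)]) )
    R=(W[...,0]>450)&(W[...,0]<700)
    # cylinders/rack region by height
    rk=R&(W[...,1]>20)&(W[...,1]<330)
    for lab,m in [("redcyl",rk&(Z>45)&(hsv[...,0]<14)&(hsv[...,1]>120)),
                  ("allcyl",rk&(Z>45)),("rack board",rk&(Z>7)&(Z<17)),
                  ("gauge>60",R&(W[...,1]<-10)&(W[...,1]>-340)&(Z>61)&(Z<75)),
                  ("box",R&(W[...,1]<-10)&(W[...,1]>-340)&(Z>50)&(Z<61)),
                  ("plate",R&(W[...,1]<-10)&(W[...,1]>-340)&(Z>11)&(Z<21)),
                  ("gaugeall",R&(W[...,1]<-10)&(W[...,1]>-340)&(Z>8)&(Z<80)),
                  ("blue",R&(W[...,1]<-10)&(W[...,1]>-340)&(hsv[...,0]>100)&(hsv[...,0]<130)&(hsv[...,1]>150)&(Z>30)&(Z<80))]:
        p=W[m]
        if len(p)<10: print(lab,len(p));continue
        r=cv2.minAreaRect(p[:,:2].astype(np.float32))
        print(lab,len(p),"med",np.median(p,0).round(1),"rect",np.round(r[0],1),np.round(r[1],1),round(r[2],1),"zmax",np.percentile(p[:,2],98).round(1))
        if lab=="redcyl": print(line_fit(p[:,:2]))
s=pickle.load(open("top0.pkl","rb"))
cv2.imwrite("pics/topz.png",cv2.resize(s["frame"][180:280,170:480],None,fx=2.5,fy=2.5,interpolation=cv2.INTER_CUBIC))
E
```

```text
top table z -0.3009976117838278
redcyl 707 med [552.7 100.3  56.5] rect [555.9 100.4] [120.9  36.8] 3.6 zmax 63.2
(np.float32(553.318), np.float32(100.05387), np.float32(3.1254427))
allcyl 2224 med [546.2 183.5  56.3] rect [546.6 184.3] [130.2 208.4] 3.4 zmax 63.1
rack board 3334 med [538.9 167.8  11.6] rect [576.3 176.8] [242.4 295.4] 1.1 zmax 16.1
gauge>60 692 med [ 582.8 -225.7   65.6] rect [ 580.7 -219.9] [238.   93.6] 86.7 zmax 72.7
box 1263 med [ 588.4 -157.8   57.5] rect [ 581.1 -219.5] [240.7 101.8] 85.3 zmax 60.8
plate 1972 med [ 566.8 -256.5   15.8] rect [ 582.3 -217.5] [251.2 121.4] 85.8 zmax 20.4
gaugeall 4754 med [ 575.5 -220.2   32.5] rect [ 587.5 -207.1] [208.6 271. ] 14.1 zmax 70.7
blue 47 med [ 556.5 -139.9   77.4] rect [ 558.3 -140.4] [18.4 19.1] 45.0 zmax 79.4
scene table z -1.1217642123996256
redcyl 739 med [565.6 110.7  55.7] rect [557.4 129.7] [122.9  83.8] 2.2 zmax 60.0
(np.float32(563.6723), np.float32(110.55251), np.float32(2.0403855))
allcyl 2521 med [558.7 197.6  55.7] rect [548.8 189.3] [132.9 205.4] 3.1 zmax 60.3
rack board 3583 med [597.6 212.9  11. ] rect [579.5 187.1] [222.  276.2] 3.9 zmax 15.6
gauge>60 379 med [ 569.2 -230.    65.4] rect [ 583.9 -223.2] [228.9  92.9] 86.4 zmax 72.4
box 1146 med [ 600.  -146.3   57. ] rect [ 587.1 -215.7] [241.3 100.7] 86.7 zmax 60.6
plate 942 med [ 626.2 -214.6   15.1] rect [ 586.2 -211.3] [248.  120.6] 85.4 zmax 20.6
gaugeall 3996 med [ 604.6 -176.6   41.3] rect [ 585.9 -213. ] [250.9 121.5] 85.8 zmax 69.3
blue 48 med [ 562.3 -136.    76.6] rect [ 560.3 -138.7] [22.8 19.5] 81.4 zmax 79.7
```

View pics/topz.png

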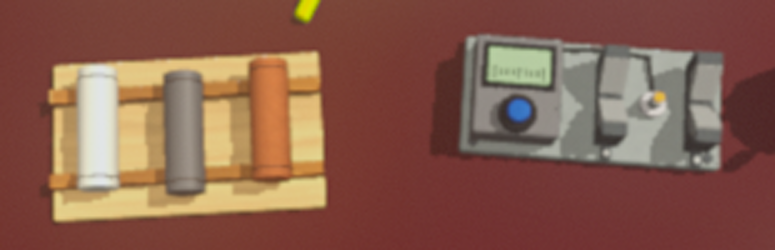

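```bash
python3 -m pendant '[25,30,3,0.09,0,25,30,3,0.09,0,25,30,3,0.09,0,25,30,3,0.09,0,25,30,3,0.09,0,25,30,3,0.09,0,25,30,3,0.09,0,25,30,3,0.09,0,25,30,3,0.09,0,25,30,3,0.09,0,25,30,3,0.09,0,25,30,3,0.09,0]'
```

```text
time: 1.15
tool_pos: [537.4, -176.8, 224.4]
tcp_rot: [-179.5, 0.1, 87.0]
ft_force: [-0.2, -1.2, -0.7]
finger_gap: 0.3
```

```bash
cat >> h.py <<'E'
def wpts(s):
    z=s["z_map"].astype(float); v,u=np.mgrid[:480,:640]
    dx=(u-s["cx"])/s["fx"]; dy=(v-s["cy"])/s["fy"]; th=np.hypot(dx,dy)+1e-9
    t=np.tan(np.minimum(th,1.5))/th
    P=np.stack([dx*t*z,dy*t*z,z,np.ones_like(z)],-1)
    W=(P@np.linalg.inv(s["view"]).T)[...,:3]; W[(z==0)|(th>1.4)]=np.nan; return W
E
python3 - <<'E'
from h import *
from bench import viewer,sensors
s=viewer.snapshot("wrist"); pickle.dump(s,open("w1.pkl","wb")); cv2.imwrite("pics/w1.png",s["frame"])
print(np.linalg.inv(s["view"])[:3,3].round(1), sensors.sense()["tool_pos"])
W=wpts(s)
print(W[240,320],)
E
```

```text
[ 544.6 -101.6  405.5] [ 541.45008123 -170.50050499  224.94719988]
[ 540.50308651 -221.94042405   33.90101889]
```

View pics/w1.png

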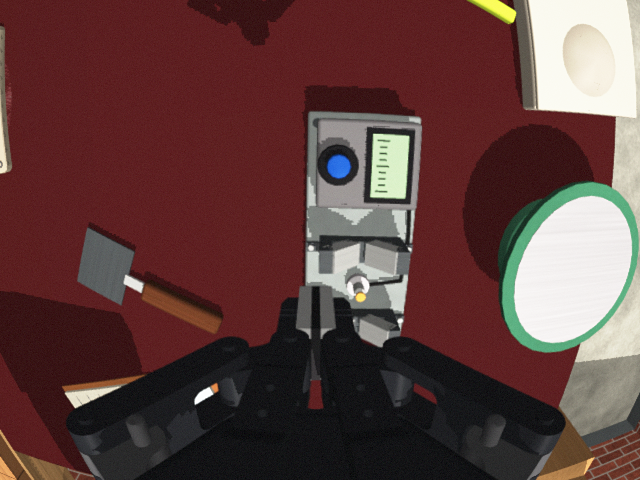

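The wrist view shows the button at (338,166), the V-blocks at (365,255) and (378,328), and the pin at (359,290). I'll measure these.

```bash
python3 - <<'E'
from h import *
s=pickle.load(open("w1.pkl","rb")); W=wpts(s); f=s["frame"]; hsv=cv2.cvtColor(f,cv2.COLOR_BGR2HSV); Z=W[...,2]
v,u=np.mgrid[:480,:640]
def rep(l,m):
    p=W[m]; r=cv2.minAreaRect(p[:,:2].astype(np.float32)); print(l,len(p),np.median(p,0).round(1),np.round(r[0],1),np.round(r[1],1),round(r[2],1))
roi=(u>295)&(u<430)&(v>100)&(v<210)
blue=roi&(hsv[...,0]>100)&(hsv[...,0]<125)&(hsv[...,1]>150)&(f[...,0]>150)
rep("blue",blue)
rep("boxtop",roi&(abs(Z-58)<3)&(u<430))
rep("LCD",roi&(hsv[...,0]>35)&(hsv[...,0]<80)&(f[...,1]>150))
rep("plate+box",(u>295)&(u<430)&(v>100)&(v<280)&(Z>10)&(Z<62))
vb=(u>312)&(u<415)&(v>225)&(v<345)&(Z>30)&(Z<72)
for i in range(225,345,6): print(i,[ (int(Z[i,j]) if Z[i,j]==Z[i,j] else -1) for j in range(300,425,5)])
E
python3 - <<'E'
import cv2
f=cv2.imread('pics/w1.png'); cv2.imwrite('pics/w1z.png',cv2.resize(f[100:350,290:430],None,fx=2.4*1,fy=2.4,interpolation=cv2.INTER_CUBIC))
E
```

```text
blue 417 [nan nan nan] [ 560.4 -140.1] [20.4 19.7] 47.9
boxtop 5895 [ 586.2 -138.6   59.1] [ 590.6 -142. ] [ 85.7 100. ] 85.9
LCD 2504 [nan nan nan] [ 603.9 -161.4] [151.9  54.3] 39.0
plate+box 15219 [ 585.9 -173.2   55.4] [ 587.8 -184.9] [187.  120.5] 86.1
225 [1, 2, 16, 16, 16, 16, 15, 16, 17, 17, 17, 17, 17, 16, 16, 16, 16, 17, 17, 17, 17, 16, 15, 2, 1]
231 [1, 1, 16, 16, 17, 18, 17, 16, 16, 16, 16, 17, 16, 17, 17, 17, 18, 17, 17, 16, 16, 16, 16, 0, 0]
237 [0, 0, 16, 17, 24, 25, 24, 24, 23, 22, 23, 24, 23, 21, 22, 20, 21, 21, 20, 18, 18, 16, 17, 2, 0]
243 [0, 1, 22, 23, 44, 44, 43, 44, 44, 43, 43, 42, 42, 37, 42, 41, 40, 40, 37, 39, 40, 20, 16, 0, -1]
249 [1, 2, 26, 23, 61, 61, 63, 60, 63, 57, 52, 45, 37, 40, 46, 50, 54, 59, 60, 61, 59, 60, 26, 1, 1]
255 [0, 0, 16, 16, 67, 68, 65, 68, 61, 57, 53, 46, 37, 41, 47, 51, 55, 60, 63, 69, 67, 69, 0, 0, 1]
261 [1, 0, 17, 17, 66, 66, 66, 68, 61, 57, 49, 45, 36, 42, 46, 52, 56, 59, 64, 67, 67, 68, 3, 0, 1]
267 [1, 1, 16, 16, 67, 68, 68, 68, 62, 56, 17, 16, 17, 15, 15, 51, 55, 59, 65, 67, 68, 67, 0, 0, 2]
273 [0, 1, 16, 16, 67, 67, 67, 67, 1
[... 575 characters left out ...]
5, 17, 0, 0, 1, 1]
309 [288, 285, 287, 287, 287, 287, 288, 279, -1, 278, 279, 18, 19, 18, 18, 18, 17, 21, 19, 15, 17, -1, 1, 1, 0]
315 [292, 291, 290, 291, 291, 292, 291, 283, 283, 284, 285, 35, 35, 33, 33, 34, 33, 32, 33, 20, 22, 0, 1, 0, 1]
321 [295, 295, 296, 296, 295, 296, 295, 294, 288, 289, 288, 37, 41, 45, 45, 47, 48, 47, 46, 47, 25, 1, 1, 0, 0]
327 [300, 299, 298, 300, 300, 300, 300, 299, 293, 292, 292, 37, 43, 47, 53, 58, 58, 61, 61, 60, 16, 0, 1, 0, 1]
333 [305, 305, 300, 300, 301, 304, 304, 307, 307, 306, 304, 305, 42, 49, 54, 57, 62, 68, 67, 68, 68, 1, 1, 1, 0]
339 [307, 308, 300, 300, 300, 308, 308, 308, 310, 309, 309, 307, 308, 49, 55, 59, 62, 68, 309, 309, 311, 311, 308, 1, 0]
```

View pics/w1z.png

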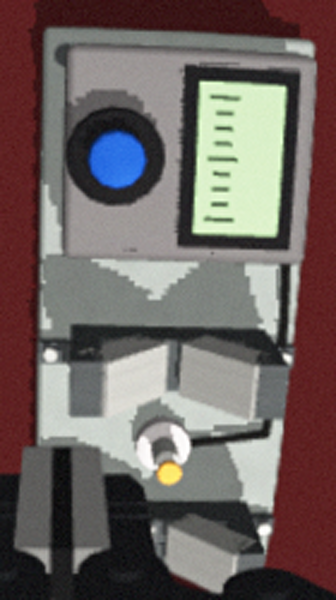

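```bash
python3 - <<'E'
from h import *
from bench import sensors
s=pickle.load(open("w1.pkl","rb")); W=wpts(s); Z=W[...,2]; v,u=np.mgrid[:480,:640]
print("btn z",np.nanmedian(Z[160:172,332:345]), "box z",np.nanmedian(Z[185:205,320:360]))
m=np.isfinite(Z)&(u>315)&(u<412)&(v>246)&(v<276)&(Z>40)&(Z<64); P=W[m]
g=np.radians(-4.0); ex=np.array([np.cos(g),np.sin(g)])
c=np.array([582,-270]); 
d=(P[:,:2]-c)@ex
# fit |.| : z = z0+|d-a|
from scipy.optimize import least_squares
def fit(p): 
    yy=(P[:,:2]-c)@np.array([-ex[1],ex[0]])
    return P[:,2]-(p[0]+abs(d-p[1]-p[2]*yy))
r=least_squares(fit,[38,0,0],loss="soft_l1"); print(r.x,np.abs(r.fun).mean(), "ym",((P[:,:2]-c)@np.array([-ex[1],ex[0]])).mean())
q=sensors.sense(); print(q["tool_pos"],q["tcp_rot"],q["ft_force"],q["joint_pos"])
E
```

```text
btn z 79.85784777818861 box z 58.87331685540747
[ 3.86055200e+01 -1.10125856e+00  8.76163530e-03] 2.3719444480679126 ym 34.99120051022767
[ 541.45008123 -170.50050499  224.94719988] [-1.79690644e+02 -1.41223993e-01  8.77154925e+01] [-1.25366018  5.41683919 -0.60124921] [-2.26713460e+01  2.18512007e+00  8.75862751e+01  2.46113365e-02
  9.05677798e+01 -2.03870487e+01]
```

```bash
python3 -m pendant '[10,15,0,-0.02,0,8,15,-25,-0.01,0,0,0,-35,0,0,0,0,-35,0,0,0,0,-25,0,0,0,0,0,0,0,0,0,0,0,0]'; python3 - <<'E'
from h import *
from bench import viewer,sensors
q=sensors.sense(); print(q["tool_pos"],q["tcp_rot"],q["ft_force"])
s=viewer.snapshot("wrist"); cv2.imwrite("pics/w2.png",s["frame"])
E
```

```text
time: 1.78
tool_pos: [563.3, -132.0, 102.3]
tcp_rot: [-179.9, -0.1, 86.6]
ft_force: [-0.6, -0.0, 1.2]
finger_gap: -0.1
[ 563.26648132 -132.01330466  102.25686411] [-1.79906526e+02 -1.38775677e-01  8.66275028e+01] [-0.63386633 -0.03354783  1.22523398]
```

View pics/w2.png

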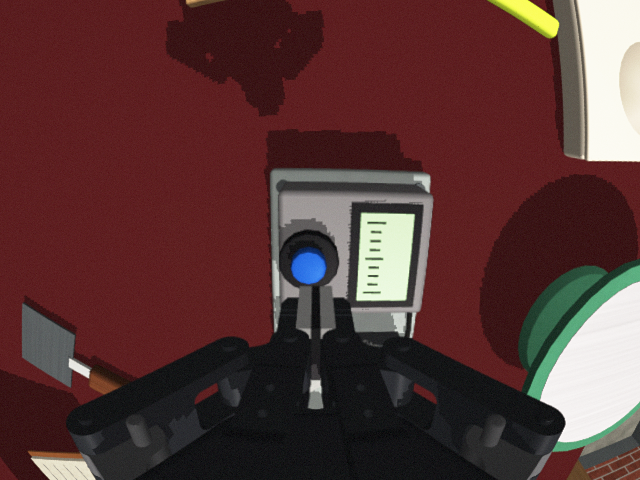

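The button is at (309,266), just ahead of the closed fingertips at (315,290). I'll correct by −3 in x and −8 in y, then descend.

```bash
python3 -m pendant '[-3,-8,0,0,0,0,0,-10,0,0,0,0,-5,0,0,0,0,0,0,0,0,0,0,0,0]'; python3 -m pendant '[0,0,0,0,0,0,0,0,0,0]'; python3 - <<'E'
from h import *
from bench import viewer,sensors
s=viewer.snapshot("wrist"); cv2.imwrite("pics/w3.png",s["frame"][150:400,200:450]); 
s=viewer.snapshot("scene"); cv2.imwrite("pics/s3.png",cv2.resize(s["frame"][150:270,180:300],None,fx=4,fy=4))
q=sensors.sense(); print(q["tool_pos"],q["ft_force"])
E
```

```text
time: 2.25
tool_pos: [563.8, -143.8, 93.5]
tcp_rot: [179.5, 0.0, 86.5]
ft_force: [0.8, -0.1, 0.1]
finger_gap: -0.1
time: 2.42
tool_pos: [564.4, -144.2, 94.6]
tcp_rot: [179.4, 0.1, 86.5]
ft_force: [-0.3, -0.5, -0.2]
finger_gap: 0.1
[ 564.46766715 -144.14584063   94.58067468] [0.00853265 0.88919143 0.57465281]
```

View pics/s3.png

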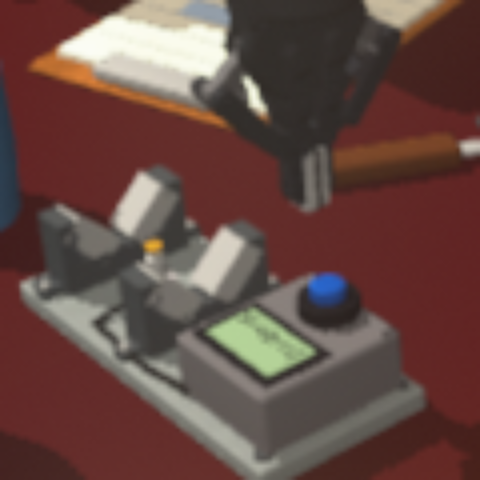

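```bash
python3 - <<'E'
from h import *
from bench import viewer,sensors
q=sensors.sense(); T=q["tool_pos"]; print(T)
for n in ["scene","top"]:
    s=viewer.snapshot(n); c=s["view"]@np.r_[T,1]; print(n,"tcp px",c[0]/c[2]*s["fx"]+s["cx"],c[1]/c[2]*s["fy"]+s["cy"],c[2])
    W=pts(s)
    if n=="scene":
        Z=W[...,2]; 
        for v in range(186,224,3): print(v,[tuple(W[v,u].astype(int)) for u in range(250,272,4)])
        cv2.imwrite("pics/s4.png",cv2.resize(s["frame"][150:270,180:300],None,fx=5,fy=5,interpolation=cv2.INTER_NEAREST))
s=viewer.snapshot("wrist"); c=s["view"]@np.r_[T,1]; print(c); th=np.arctan2(np.hypot(c[0],c[1]),c[2]); k=s["fx"]*th/np.hypot(c[0],c[1]); print(c[0]*k+s["cx"],c[1]*k+s["cy"])
W=wpts(s)
for v in range(270,320,6): print(v,[tuple(W[v,u].astype(int)) for u in (303,310,315,320,328)])
E
```

```text
[ 564.46766715 -144.14584063   94.58067468]
scene tcp px 257.5943188949136 214.36748789289206 1097.7697829572153
186 [(np.int64(587), np.int64(-133), np.int64(182)), (np.int64(576), np.int64(-133), np.int64(178)), (np.int64(563), np.int64(-136), np.int64(171)), (np.int64(556), np.int64(-131), np.int64(170)), (np.int64(356), np.int64(-352), np.int64(2)), (np.int64(343), np.int64(-349), np.int64(-1))]
189 [(np.int64(577), np.int64(-147), np.int64(165)), (np.int64(577), np.int64(-133), np.int64(170)), (np.int64(566), np.int64(-133), np.int64(166)), (np.int64(552), np.int64(-136), np.int64(159)), (np.int64(380), np.int64(-324), np.int64(13)), (np.int64(376), np.int64(-312), np.int64(16))]
192 [(np.int64(577), np.int64(-148), np.int64(157)), (np.int64(575), np.int64(-137), np.int64(160)), (np.int64(567), np.int64(-132), np.int64(159)), (np.int64(555), np.int64(-134), np.int64(153)), (np.int64(394), np.int64(-309), np.int64(15)), (np.int64(382), np.int64(-306), np.int64(11))]
195 [(np.int64(578), np.int64(-148), np.int64(150)), (np.int64(574), np.int64(-139), np.int64(152)), (np.int64(568)
[... 4393 characters left out ...]
), np.int64(155)), (np.int64(564), np.int64(-133), np.int64(153)), (np.int64(566), np.int64(-133), np.int64(154)), (np.int64(567), np.int64(-133), np.int64(154)), (np.int64(570), np.int64(-133), np.int64(154))]
312 [(np.int64(561), np.int64(-132), np.int64(159)), (np.int64(564), np.int64(-132), np.int64(159)), (np.int64(566), np.int64(-133), np.int64(159)), (np.int64(567), np.int64(-133), np.int64(159)), (np.int64(570), np.int64(-133), np.int64(159))]
318 [(np.int64(561), np.int64(-132), np.int64(164)), (np.int64(564), np.int64(-132), np.int64(164)), (np.int64(566), np.int64(-132), np.int64(164)), (np.int64(567), np.int64(-133), np.int64(163)), (np.int64(570), np.int64(-133), np.int64(163))]
```

Both the scene and wrist cameras put the fingertip at z≈137, but the reported TCP z is 94.6, a 42 mm disagreement. I'll descend in guarded steps and let the contact force show which is right.

```bash
python3 -m pendant '[-4,3,0,0,0,0,0,-5,0,0,0,0,-4,0,0,0,0,0,0,0]'; python3 -m pendant '[0,0,-3,0,0,0,0,0,0,0]';python3 -m pendant '[0,0,-3,0,0,0,0,0,0,0]'; python3 - <<'E'
from h import *
from bench import viewer,sensors
q=sensors.sense(); print(q["tool_pos"],q["ft_force"],q["joint_pos"])
s=viewer.snapshot("scene"); cv2.imwrite("pics/s5.png",cv2.resize(s["frame"][150:270,180:300],None,fx=4,fy=4))
E
```

```text
time: 3.0
tool_pos: [559.7, -140.4, 84.4]
tcp_rot: [179.5, 0.0, 86.5]
ft_force: [0.5, -0.5, -0.2]
finger_gap: 0.3
time: 3.17
tool_pos: [559.2, -140.2, 80.4]
tcp_rot: [179.5, 0.0, 86.5]
ft_force: [-0.4, -0.2, -0.4]
finger_gap: -0.4
time: 3.33
tool_pos: [559.1, -140.1, 76.8]
tcp_rot: [179.6, 0.0, 86.5]
ft_force: [-0.8, -0.2, -0.6]
finger_gap: -0.3
[ 559.11436986 -140.09354962   76.82017223] [-0.84581944 -0.1935563  -0.60280601] [-19.23033807   8.24536344  96.89222865   0.10001566  74.43352127
 -15.78430104]
```

View pics/s5.png

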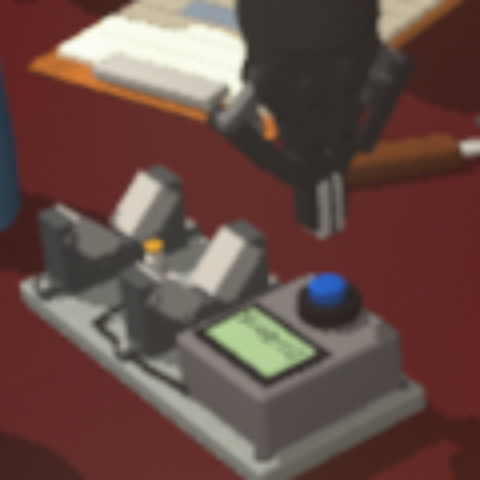

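No force at reported z=77, and the tip is plainly well above the button, so the reported z is biased and I'll go by vision and force. Continuing down, more carefully near contact.

```bash
python3 -m pendant '[0,0,-10,0,0,0,0,-10,0,0,0,0,-8,0,0,0,0,0,0,0,0,0,0,0,0]'; python3 - <<'E'
from h import *
from bench import viewer,sensors
q=sensors.sense(); T=q["tool_pos"]; print(q["tool_pos"],q["ft_force"])
s=viewer.snapshot("wrist"); W=wpts(s)
for v in range(284,296,2): print(v,W[v,315])
s=viewer.snapshot("scene"); cv2.imwrite("pics/s6.png",cv2.resize(s["frame"][150:270,180:300],None,fx=4,fy=4))
E
```

```text
time: 3.8
tool_pos: [559.2, -140.3, 45.9]
tcp_rot: [179.5, 0.0, 86.5]
ft_force: [0.9, -0.4, 0.1]
finger_gap: 0.3
[ 559.23942694 -140.25463584   45.89452284] [ 0.94823952 -0.3683744   0.12920126]
284 [ 561.16079636 -132.84750021   79.57745625]
286 [ 561.27588823 -129.7827652    88.21535755]
288 [ 561.24949914 -130.01774271   89.64400875]
290 [ 561.24969156 -129.65014262   92.30017323]
292 [ 561.25134374 -129.26127408   94.93732981]
294 [ 561.22679712 -129.47714906   96.28509334]
```

View pics/s6.png

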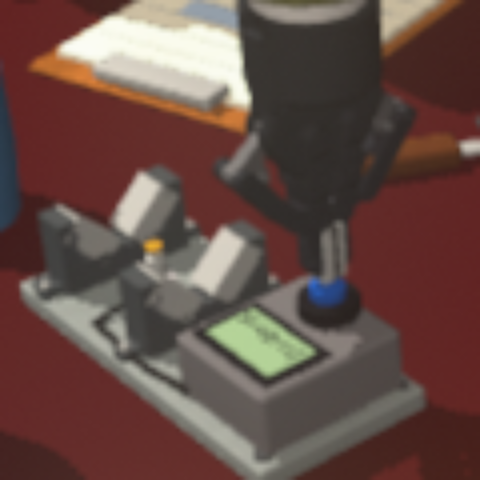

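```bash
for i in 1; do python3 -m pendant '[0,0,-5,0,0,0,0,0,0,0]'; done; python3 -m pendant '[0,0,-2,0,0]'; python3 -m pendant '[0,0,-2,0,0]'; python3 -m pendant '[0,0,-2,0,0]';python3 -m pendant '[0,0,-2,0,0]'
```

```text
time: 4.07
tool_pos: [560.0, -140.5, 41.6]
tcp_rot: [179.4, 0.1, 86.5]
ft_force: [-0.5, 0.3, 0.1]
finger_gap: 0.0
time: 4.15
tool_pos: [560.6, -140.7, 40.3]
tcp_rot: [179.4, 0.1, 86.5]
ft_force: [-0.5, -0.3, 2.5]
finger_gap: -0.2
time: 4.23
tool_pos: [560.8, -140.8, 38.6]
tcp_rot: [179.4, 0.1, 86.5]
ft_force: [-3.0, 0.4, 3.5]
finger_gap: 0.2
time: 4.32
tool_pos: [560.8, -140.7, 36.8]
tcp_rot: [179.4, 0.1, 86.5]
ft_force: [-2.6, 1.4, 4.5]
finger_gap: 0.2
time: 4.4
tool_pos: [561.0, -140.8, 35.9]
tcp_rot: [179.3, 0.1, 86.5]
ft_force: [-13.6, 3.5, 25.2]
finger_gap: 0.2
```

Contact came at reported z≈41 and it bottomed 5 mm lower at 25 N. One row of hold, then retract.

```bash
python3 -m pendant '[0,0,0,0,0]'; python3 -m pendant '[0,0,5,0,0,0,0,10,0,0,0,0,30,0,20,0,0,40,0,60,0,0,30,0,60,0,0,10,0,60]'
```

```text
time: 4.48
tool_pos: [561.0, -140.9, 36.7]
tcp_rot: [179.3, 0.1, 86.5]
ft_force: [-2.2, 1.3, 4.0]
finger_gap: 0.2
time: 4.98
tool_pos: [556.6, -139.3, 163.3]
tcp_rot: [179.8, -0.0, 86.5]
ft_force: [0.8, -0.6, 1.7]
finger_gap: 48.2
```

```bash
python3 -m pendant '[0,-20,25,0,60,0,-25,5,0,60,0,0,0,0,60,0,0,0,0,60]'; python3 - <<'E'
from h import *
from bench import viewer,sensors
q=sensors.sense(); print(q["tool_pos"],q["ft_force"],q["joint_pos"])
s=viewer.snapshot("wrist"); cv2.imwrite("pics/w7.png",s["frame"]);pickle.dump(s,open("w7.pkl","wb"))
E
```

```text
time: 5.32
tool_pos: [559.1, -185.9, 200.8]
tcp_rot: [179.3, 0.1, 86.6]
ft_force: [1.1, 0.4, -0.4]
finger_gap: 60.0
[ 559.11696344 -185.88309369  200.79863515] [ 1.08478391  0.44368343 -0.39790578] [-23.46031525   4.86324712  87.3060976    0.12466935  87.12794391
 -20.10372887]
```

View pics/w7.png

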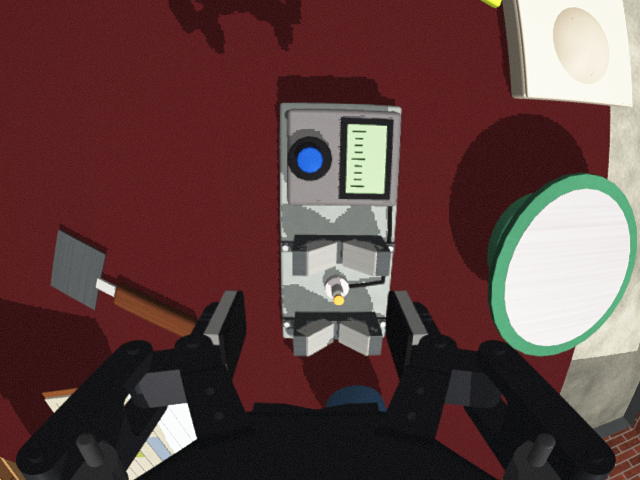

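```bash
cat > gf.py <<'E'
from h import *
from scipy.optimize import least_squares
def gaugefit(W,c0=(582.,-274.),yaw0=-4.0):
    Z=W[...,2]; ok=np.isfinite(Z)
    g=np.radians(yaw0); ex=np.array([np.cos(g),np.sin(g)]); ey=np.array([-ex[1],ex[0]])
    X=(W[...,:2]-np.array(c0))@ex; Y=(W[...,:2]-np.array(c0))@ey
    m=ok&(abs(X)<40)&(abs(abs(Y)-45)<9)&(Z>42)&(Z<63)
    P=np.c_[X[m],Y[m],Z[m]]
    f=lambda p:(P[:,2]-(p[0]+abs(P[:,0]-p[1]-p[2]*P[:,1])))
    r=least_squares(f,[38,0,0],loss="soft_l1",f_scale=1.0)
    z0,a,b=r.x
    # V block extents along y (top parts)
    t=ok&(abs(X-a)<48)&(abs(X-a)>15)&(Z>50)&(Z<72)&(abs(Y)<75)
    h=np.histogram(Y[t],bins=np.arange(-75,76,3)); 
    c=np.array(c0)+ex*a
    return z0,c,yaw0-np.degrees(b),len(P),np.abs(r.fun).mean(),list(zip(h[1][:-1],h[0]))
E
python3 - <<'E'
from gf import *
s=pickle.load(open("w7.pkl","rb")); print("wrist",gaugefit(wpts(s)))
W=wpts(s); f=s["frame"]; hsv=cv2.cvtColor(f,cv2.COLOR_BGR2HSV); v,u=np.mgrid[:480,:640]
m=(u>250)&(u<420)&(v>90)&(v<400)&(W[...,2]>10)&(W[...,2]<62); 
n,l,st,ce=cv2.connectedComponentsWithStats(m.astype(np.uint8)); k=1+np.argmax(st[1:,4]); 
p=W[l==k]; print("all gauge",cv2.minAreaRect(p[:,:2].astype(np.float32)))
pl=W[m&(W[...,2]<20)]; print("plate",cv2.minAreaRect(pl[:,:2].astype(np.float32)))
y=(hsv[...,0]>18)&(hsv[...,0]<32)&(hsv[...,1]>150)&(u>320)&(u<360)&(v>285)&(v<310); print("pin",np.nanmedian(W[y],0),y.sum())
b=(hsv[...,0]>100)&(hsv[...,0]<125)&(hsv[...,1]>150)&(f[...,0]>150)&(u>280)&(u<340)&(v>130)&(v<190);print("btn",np.nanmedian(W[b],0))
s=pickle.load(open("top0.pkl","rb")); print("top",gaugefit(pts(s))[:5])
s=pickle.load(open("scene0.pkl","rb")); print("scene",gaugefit(pts(s))[:5])
E
```

```text
wrist (np.float64(37.417414935534836), array([ 580.65807605, -273.90616354]), np.float64(-4.2063129810075), 1937, np.float64(6.410222069447832), [(np.int64(-75), np.int64(0)), (np.int64(-72), np.int64(0)), (np.int64(-69), np.int64(0)), (np.int64(-66), np.int64(54)), (np.int64(-63), np.int64(140)), (np.int64(-60), np.int64(147)), (np.int64(-57), np.int64(142)), (np.int64(-54), np.int64(148)), (np.int64(-51), np.int64(143)), (np.int64(-48), np.int64(153)), (np.int64(-45), np.int64(154)), (np.int64(-42), np.int64(501)), (np.int64(-39), np.int64(1)), (np.int64(-36), np.int64(0)), (np.int64(-33), np.int64(0)), (np.int64(-30), np.int64(0)), (np.int64(-27), np.int64(0)), (np.int64(-24), np.int64(0)), (np.int64(-21), np.int64(0)), (np.int64(-18), np.int64(0)), (np.int64(-15), np.int64(0)), (np.int64(-12), np.int64(0)), (np.int64(-9), np.int64(0)), (np.int64(-6), np.int64(0)), (np.int64(-3), np.int64(0)), (np.int64(0), np.int64(0)), (np.int64(3), np.int64(0)), (np.int64(6), np.int64(0)), (np.int64(9), np.int64(0)), (np.int64(12), np.int64(0)), (np.int64(15), np.int64(0)), (np.int64(18), np.in
[... 457 characters left out ...]
0)), (np.int64(66), np.int64(0)), (np.int64(69), np.int64(0)), (np.int64(72), np.int64(0))])
all gauge ((584.7542114257812, -220.42593383789062), (258.365966796875, 120.7164535522461), 85.8778076171875)
plate ((582.2615966796875, -272.6595458984375), (363.2585754394531, 124.76687622070312), 87.01128387451172)
pin [ 578.14895656 -278.46307312   53.19850952] 23
btn [ 560.63127383 -139.97794044   79.63862781]
top (np.float64(36.620112459033464), array([ 578.58515396, -273.7612107 ]), np.float64(-3.9104662766025884), 246, np.float64(5.353198052686771))
scene (np.float64(28.810652044949244), array([ 584.50231973, -274.17497924]), np.float64(-4.315902842061877), 360, np.float64(7.373667650716432))
```

```bash
python3 - <<'E'
from gf import *
for n,fn in (("w7",wpts),("top0",pts),("scene0",pts)):
  s=pickle.load(open(n+".pkl","rb")); W=fn(s)
  for y0 in (-4.0,-4.3): 
    r=gaugefit(W,(580.5,-280.5),y0); print(n,[np.round(x,2) for x in r[:5]])
E
```

```text
w7 [np.float64(38.89), array([ 580.29, -280.49]), np.float64(-4.22), np.int64(1378), np.float64(0.6)]
w7 [np.float64(38.89), array([ 580.3 , -280.48]), np.float64(-4.22), np.int64(1377), np.float64(0.6)]
top0 [np.float64(37.86), array([ 577.66, -280.3 ]), np.float64(-4.31), np.int64(243), np.float64(2.15)]
top0 [np.float64(37.84), array([ 577.68, -280.29]), np.float64(-4.32), np.int64(244), np.float64(2.16)]
scene0 [np.float64(36.0), array([ 580.59, -280.51]), np.float64(-4.67), np.int64(149), np.float64(3.0)]
scene0 [np.float64(36.14), array([ 580.4 , -280.49]), np.float64(-4.68), np.int64(149), np.float64(3.2)]
```

```bash
python3 -m pendant '[1,22,-5,0,0,1,24,-30,0,0,0,0,-36,0,0,0,0,-36,0,0,0,0,-30,0,0,0,0,0,0,0,0,0,0,0,0]'
```

```text
time: 5.95
tool_pos: [557.1, -132.5, 54.7]
tcp_rot: [179.6, 0.0, 86.7]
ft_force: [-0.2, -0.2, 0.4]
finger_gap: -0.1
```

Gauge seat fitted at (580.3, −280.5) with yaw −4.2°. I'll press again with a longer hold, because the first hold ended at only about 4 N.

```bash
python3 -m pendant '[4,-8,0,0,0,0,0,-8,0,0,0,0,0,0,0]'; python3 -m pendant '[0,0,-3,0,0,0,0,-3,0,0]';  python3 -m pendant '[0,0,-2,0,0,0,0,-2,0,0]'
```

```text
time: 6.2
tool_pos: [562.4, -140.9, 49.0]
tcp_rot: [179.5, 0.0, 86.8]
ft_force: [-0.8, 0.1, -1.7]
finger_gap: 0.1
time: 6.37
tool_pos: [565.4, -142.5, 46.4]
tcp_rot: [179.1, 0.1, 86.7]
ft_force: [0.0, 0.4, 0.2]
finger_gap: 0.0
time: 6.53
tool_pos: [566.7, -143.2, 43.8]
tcp_rot: [179.0, 0.2, 86.7]
ft_force: [-0.5, -0.5, 0.0]
finger_gap: -0.2
```

```bash
python3 -m pendant '[-5,2.5,-1,0,0,0,0,0,0,0]'; python3 -m pendant '[0,0,-2,0,0,0,0,-2,0,0,0,0,-2,0,0]';  python3 -m pendant '[0,0,-2,0,0]'; python3 -m pendant '[0,0,-1.5,0,0]'
```

```text
time: 6.7
tool_pos: [561.5, -140.7, 42.7]
tcp_rot: [178.9, 0.2, 86.7]
ft_force: [-0.8, 0.8, 0.5]
finger_gap: -0.1
time: 6.95
tool_pos: [561.8, -140.7, 37.6]
tcp_rot: [178.9, 0.2, 86.7]
ft_force: [-2.6, 0.7, 3.3]
finger_gap: 0.4
time: 7.03
tool_pos: [561.9, -140.8, 36.0]
tcp_rot: [178.8, 0.2, 86.7]
ft_force: [-7.0, 2.8, 22.1]
finger_gap: 0.2
time: 7.12
tool_pos: [562.1, -140.8, 35.9]
tcp_rot: [178.8, 0.2, 86.7]
ft_force: [-11.1, 3.8, 23.8]
finger_gap: -0.3
```

Held at the bottom with 22–24 N for over 0.1 s. Retracting and heading for the rack.

```bash
python3 -m pendant '[0,0,8,0,0,0,0,20,0,0,0,0,40,0,40,0,0,35,0,75,0,0,35,0,75,0,0,10,0,75]';python3 -m pendant '[0,20,0,-0.12,75,0,20,0,-0.12,75,0,20,0,-0.12,75,0,20,0,-0.12,75,0,20,0,-0.12,75,0,20,0,-0.12,75,0,20,0,-0.12,75,0,20,0,-0.12,75,0,20,0,-0.12,75,0,20,0,-0.12,75,0,20,0,-0.12,75,0,10,0,-0.12,75]';python3 -m pendant '[0,0,0,0,75,0,0,0,0,75]'; python3 - <<'E'
from h import *
from bench import viewer,sensors
q=sensors.sense(); print(q["tool_pos"],q["tcp_rot"],q["joint_pos"])
s=viewer.snapshot("wrist"); cv2.imwrite("pics/w8.png",s["frame"]);pickle.dump(s,open("w8.pkl","wb"))
E
```

```text
time: 7.62
tool_pos: [556.9, -138.8, 183.6]
tcp_rot: [179.4, 0.0, 86.7]
ft_force: [1.2, -0.5, 1.0]
finger_gap: 48.3
time: 8.62
tool_pos: [559.3, 97.6, 186.4]
tcp_rot: [178.8, 0.2, 1.1]
ft_force: [-0.6, -0.6, -0.2]
finger_gap: 74.8
time: 8.78
tool_pos: [558.9, 100.1, 185.3]
tcp_rot: [178.9, 0.2, 1.2]
ft_force: [-0.3, -0.2, -0.4]
finger_gap: 75.0
[558.86332663 100.06738593 185.26039581] [178.85820398   0.23740958   1.16913056] [ 5.77380514  3.17291491 90.7020076  -1.12119779 86.45407244 94.6748686 ]
```

View pics/w8.png

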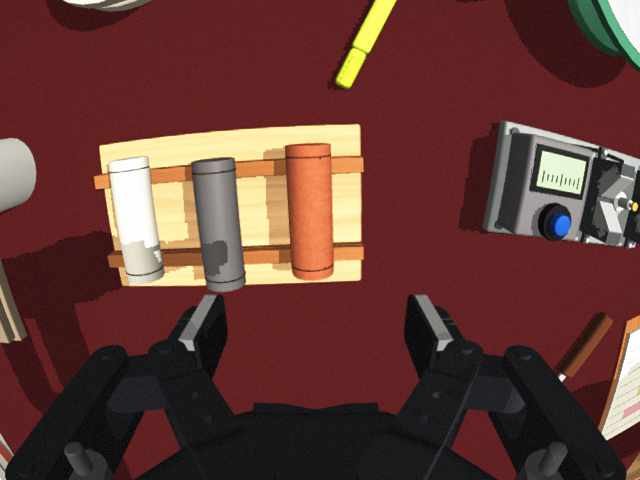

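Red cylinder spans (308,148)–(313,275), with clearance to the grey one. I'll fit its axis.

```bash
cat > cf.py <<'E'
from h import *
from scipy.optimize import least_squares
def cylfit(s,W,box,zmin=30):
    hsv=cv2.cvtColor(s["frame"],cv2.COLOR_BGR2HSV); v,u=np.mgrid[:480,:640]
    m=(u>box[0])&(u<box[1])&(v>box[2])&(v<box[3])&np.isfinite(W[...,2])&((hsv[...,0]<13)|(hsv[...,0]>172))&(hsv[...,1]>110)&(W[...,2]>zmin)
    P=W[m]; c=np.median(P,0)
    def f(p):
        d=np.array([np.cos(p[2]),np.sin(p[2]),p[4]]); d/=np.linalg.norm(d)
        q=P-np.array([c[0]+p[0]*-np.sin(p[2]),c[1]+p[0]*np.cos(p[2]),p[1]]); return np.linalg.norm(q-np.outer(q@d,d),axis=1)-20
    best=None
    for y0 in (0.06,1.5):
        r=least_squares(f,[0,c[2]-17,y0,0,0],loss="soft_l1",f_scale=.7)
        if best is None or r.cost<best.cost: best=r
    p=best.x; d=np.array([np.cos(p[2]),np.sin(p[2])]); n=np.array([-d[1],d[0]])
    b=c[:2]+p[0]*n; t=(P[:,:2]-b)@d; lo,hi=np.percentile(t,[.5,99.5])
    return np.r_[b+d*(lo+hi)/2,p[1]],np.degrees(p[2]),np.degrees(p[4]),hi-lo,len(P),np.abs(best.fun).mean()
E
python3 - <<'E'
from cf import *
s=pickle.load(open("w8.pkl","rb")); W=wpts(s)
print(cylfit(s,W,(280,340,135,285)))
# fingers center: inner pad tip points
for (a,b) in ((190,228),(402,440)):
    q=W[290:350,a:b].reshape(-1,3); q=q[q[:,2]>150]; i=np.argsort(q[:,2])[:40]; print("tip",q[i].mean(0).round(1), q[:,1].min(),q[:,1].max())
s=pickle.load(open("top0.pkl","rb")); print(cylfit(s,pts(s),(260,295,195,260)))
E
```

```text
(array([559.31137413, 101.64112625,  40.38586976]), np.float64(3.1787687619912104), np.float64(0.015335685352211822), np.float64(117.9361697778557), 5925, np.float64(0.6548918709306287))
tip [560.7 138.3 233.2] 137.66452312627197 150.64396132865647
tip [562.1  63.2 234.8] 51.78806855623263 64.62586999121848
(array([553.61666793, 100.73635754,  39.35970728]), np.float64(3.414091076497753), np.float64(0.5499575272996982), np.float64(115.81033596785596), 694, np.float64(1.7354592295134048))
```

```bash
python3 -m pendant '[0,1,-20,0.035,65,0,0,-35,0,65,0,0,-35,0,65,0,0,-30,0,65,0,0,-15,0,65,0,0,0,0,65,0,0,0,0,65]'; python3 - <<'E'
from cf import *
from bench import viewer,sensors
q=sensors.sense(); print(q["tool_pos"],q["tcp_rot"])
s=viewer.snapshot("wrist"); cv2.imwrite("pics/w9.png",s["frame"]);pickle.dump(s,open("w9.pkl","wb"))
W=wpts(s); print(cylfit(s,W,(280,345,150,345)))
E
```

```text
time: 9.42
tool_pos: [560.4, 93.6, 47.6]
tcp_rot: [178.8, -0.1, 4.5]
ft_force: [0.3, -1.1, 0.9]
finger_gap: 64.9
[560.36837842  93.57292624  47.62177313] [ 1.78769546e+02 -1.16387100e-01  4.47475638e+00]
(array([569.55713077, 102.36010983,  40.45681941]), np.float64(3.2845393172223525), np.float64(0.041940200284498255), np.float64(97.62457774268992), 10247, np.float64(0.655437779823785))
```

View pics/w9.png

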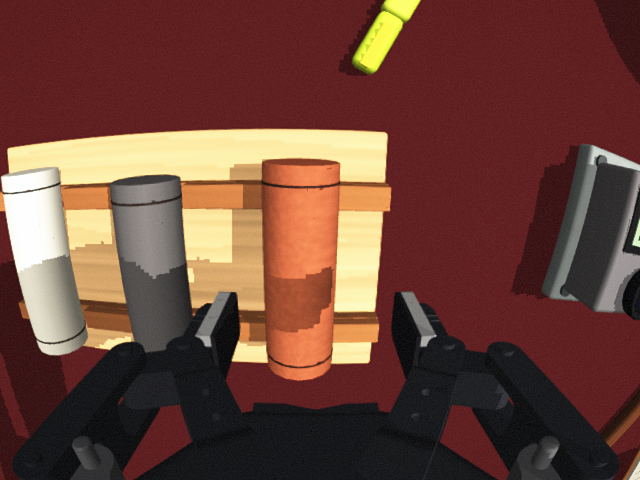

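```bash
python3 -m pendant '[-1,8,0,-0.02,65,0,0,0,0,65,0,0,0,0,65]'; python3 - <<'E'
from cf import *
from bench import viewer,sensors
q=sensors.sense(); print(q["tool_pos"],q["tcp_rot"])
s=viewer.snapshot("wrist"); cv2.imwrite("pics/w10.png",s["frame"]);pickle.dump(s,open("w10.pkl","wb"))
W=wpts(s); print(cylfit(s,W,(275,350,150,390)))
for (a,b) in ((190,240),(390,440)):
    q=W[285:360,a:b].reshape(-1,3); q=q[q[:,2]>75]; i=np.argsort(q[:,2])[:60]; print("tip",q[i].mean(0).round(1),q[i].min(0).round(1),q[i].max(0).round(1))
E
```

```text
time: 9.72
tool_pos: [562.5, 100.3, 52.5]
tcp_rot: [178.8, -0.5, 3.4]
ft_force: [0.5, -0.4, 0.1]
finger_gap: 65.2
[562.51800883 100.34791817  52.48110267] [178.75389787  -0.45589182   3.4084361 ]
(array([559.21902822, 101.62106079,  40.39574125]), np.float64(3.20021801348886), np.float64(0.04161996900976941), np.float64(118.70447642464507), 14589, np.float64(0.5831614356335766))
tip [561.9 133.5  98.1] [551.6 132.9  96.2] [571.8 134.1  99.5]
tip [566.2  68.6  99.5] [554.9  67.6  97.2] [575.3  69.3 100.8]
```

```bash
python3 -m pendant '[-3,1,-5,0,65,0,0,-12,0,65,0,0,-12,0,65,0,0,-12,0,65,0,0,0,0,65,0,0,0,0,65]'; python3 - <<'E'
from cf import *
from bench import viewer,sensors
q=sensors.sense(); print(q["tool_pos"],q["tcp_rot"])
s=viewer.snapshot("wrist"); cv2.imwrite("pics/w11.png",s["frame"]);pickle.dump(s,open("w11.pkl","wb"))
W=wpts(s); print(cylfit(s,W,(255,365,130,460)))
for (a,b) in ((190,240),(390,440)):
    q=W[285:360,a:b].reshape(-1,3); q=q[q[:,2]>42]; i=np.argsort(q[:,2])[:60]; print("tip",q[i].mean(0).round(1),q[i].min(0).round(1),q[i].max(0).round(1))
E
```

```text
time: 10.27
tool_pos: [561.0, 100.8, 9.7]
tcp_rot: [178.8, -0.7, 3.5]
ft_force: [0.4, 0.4, 0.1]
finger_gap: 65.0
[561.03469944 100.83500439   9.65311416] [178.75612808  -0.73063552   3.51601242]
(array([564.88491514, 101.97276272,  40.40112227]), np.float64(3.1882909048500725), np.float64(0.04132804228640229), np.float64(107.15745372729714), 20849, np.float64(0.9519548478791839))
tip [560.3 134.   55.3] [549.5 133.4  53.3] [569.4 134.5  56.7]
tip [564.8  69.   56.7] [554.   68.1  54.3] [573.3  69.7  58.1]
```

View pics/w11.png

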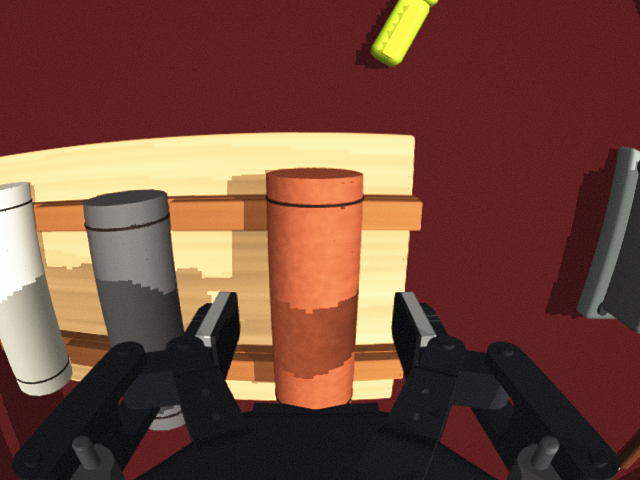

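```bash
python3 -m pendant '[-2,0.5,-10,0,65,0,0,-10,0,65,0,0,-8,0,65,0,0,-2,0,65,0,0,0,0,65]'; python3 - <<'E'
from cf import *
from bench import viewer,sensors
q=sensors.sense(); print(q["tool_pos"],q["tcp_rot"])
s=viewer.snapshot("wrist"); cv2.imwrite("pics/w12.png",s["frame"])
W=wpts(s)
for (a,b) in ((190,240),(390,440)):
    q=W[285:360,a:b].reshape(-1,3); q=q[(q[:,2]>15)]; i=np.argsort(q[:,2])[:300]; print("tip",q[i].min(0).round(1),q[i].max(0).round(1))
E
```

```text
time: 10.73
tool_pos: [558.1, 101.3, -24.0]
tcp_rot: [178.8, -0.7, 3.5]
ft_force: [0.5, 0.3, 0.7]
finger_gap: 65.0
[558.13054136 101.34886997 -24.00478064] [178.75307627  -0.6585899    3.52543774]
tip [545.6 133.8  19.7] [568.8 147.4  28.4]
tip [550.1  58.   20.4] [573.   70.6  30.2]
```

View pics/w12.png

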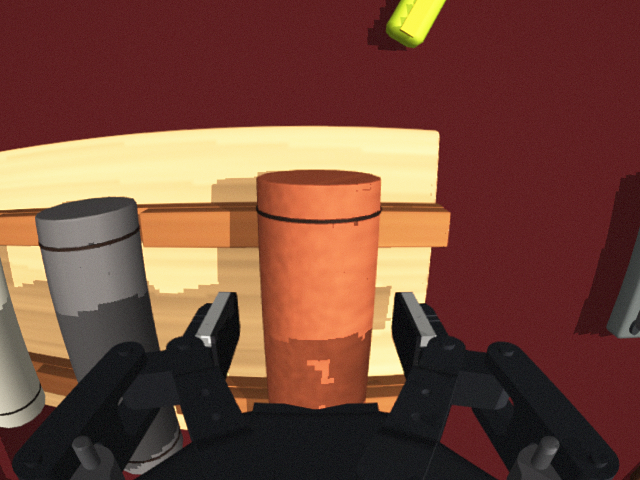

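The fingers straddle the cylinder at tip z≈20. Closing.

```bash
python3 -m pendant '[0,0,1,0,50,0,0,0,0,36,0,0,0,0,30,0,0,0,0,30,0,0,0,0,30,0,0,0,0,30]' 60; python3 -m pendant '[0,0,0,0,30,0,0,0,0,30]'
```

```text
time: 11.28
tool_pos: [558.4, 101.1, -22.2]
tcp_rot: [178.7, -0.7, 3.5]
ft_force: [0.4, -0.1, -2.8]
finger_gap: 38.8
time: 11.45
tool_pos: [558.4, 101.1, -22.2]
tcp_rot: [178.7, -0.7, 3.5]
ft_force: [0.6, 0.2, -2.4]
finger_gap: 38.8
```

```bash
python3 -m pendant '[0,0,4,0,30,0,0,8,0,30,0,0,15,0,30,0,0,20,0,30,0,0,20,0,30,0,0,20,0,30,0,0,20,0,30,0,0,15,0,30,0,0,5,0,30,0,0,0,0,30,0,0,0,0,30]'; python3 - <<'E'
from cf import *
from bench import viewer,sensors
q=sensors.sense(); print(q["tool_pos"],q["tcp_rot"],q["joint_pos"])
s=viewer.snapshot("wrist"); cv2.imwrite("pics/w13.png",s["frame"])
W=wpts(s); print(cylfit(s,W,(240,390,130,400),100))
s=viewer.snapshot("scene"); cv2.imwrite("pics/s13.png",s["frame"])
E
```

```text
time: 12.37
tool_pos: [554.7, 101.5, 113.5]
tcp_rot: [178.8, -0.5, 3.5]
ft_force: [0.1, 0.1, -4.0]
finger_gap: 38.5
[554.66288152 101.51468962 113.45045233] [178.78478225  -0.49503379   3.54681894] [ 6.04712338  4.50229574 96.93529329 -1.26268944 78.12367099 92.76069464]
(array([575.5749932 , 103.63750702, 176.03458641]), np.float64(3.3534660537393406), np.float64(-0.1381250086001771), np.float64(79.02112090418), 25438, np.float64(0.7670127088023114))
```

View pics/w13.png

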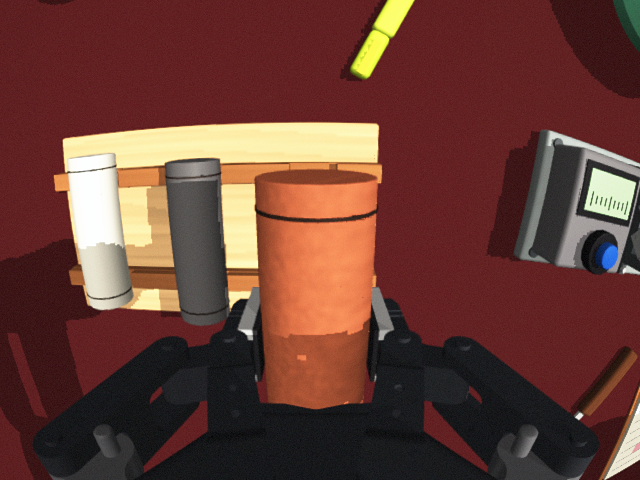

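View pics/s13.png

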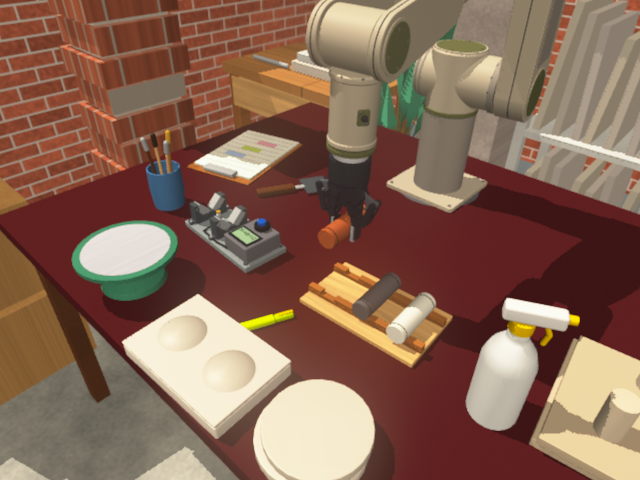

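Red is lifted (axis z≈176, weight about 4 N) and the other cylinders are undisturbed. Moving over the V.

```bash
python3 -m pendant '[2,-25,2,0.115,30,2,-30,0,0.12,30,2,-32,0,0.12,30,2,-32,0,0.12,30,2,-32,0,0.12,30,2,-32,0,0.12,30,2,-32,0,0.12,30,2,-32,0,0.12,30,2,-32,0,0.12,30,2,-32,0,0.12,30,2,-32,0,0.12,30,0,-20,0,0.10,30]'; python3 -m pendant '[0,0,0,0,30,0,0,0,0,30]'; python3 - <<'E'
from cf import *
from bench import viewer,sensors
q=sensors.sense(); print(q["tool_pos"],q["tcp_rot"],q["joint_pos"])
s=viewer.snapshot("wrist"); cv2.imwrite("pics/w14.png",s["frame"]); pickle.dump(s,open("w14.pkl","wb"))
W=wpts(s); print(cylfit(s,W,(240,390,130,400),100))
E
```

```text
time: 13.47
tool_pos: [562.2, -268.6, 93.7]
tcp_rot: [-179.8, 0.2, 87.7]
ft_force: [0.5, 0.8, -3.1]
finger_gap: 38.7
time: 13.63
tool_pos: [559.4, -273.1, 89.8]
tcp_rot: [-179.5, 0.1, 87.7]
ft_force: [-0.3, 1.0, -3.4]
finger_gap: 38.6
[ 559.38123494 -273.08308886   89.7629367 ] [-1.79472636e+02  9.15146592e-02  8.76961040e+01] [-30.5249344   15.27223256  87.43474729  -0.33774236  77.71463425
 -28.14753776]
(array([ 562.60989889, -253.46220782,  152.11954925]), np.float64(87.54107889440743), np.float64(-0.8079869761545061), np.float64(79.0449237891342), 25253, np.float64(0.7552922796078929))
```

View pics/w14.png

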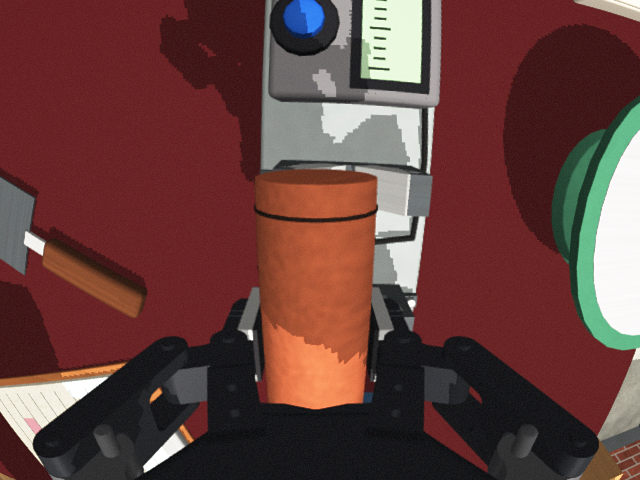

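```bash
python3 -m pendant '[10,-4,0,-0.03,30,8,-3,0,0,30,0,0,0,0,30,0,0,0,0,30]'; cat > chk.py <<'E'
from cf import *
from bench import viewer,sensors
import sys
q=sensors.sense(); print(q["time"],q["tool_pos"],q["tcp_rot"],q["ft_force"])
s=viewer.snapshot("wrist"); n=sys.argv[1]; cv2.imwrite(f"pics/{n}.png",s["frame"]); pickle.dump(s,open(n+".pkl","wb"))
W=wpts(s); c,yaw,sl,L,N,e=cylfit(s,W,(240,390,130,400),float(sys.argv[2]))
d=np.array([np.cos(np.radians(yaw)),np.sin(np.radians(yaw))]); far=c[:2]+d*L/2; ctr=far-60*d
print("cyl centre",ctr,"axis z (mid-vis)",c[2],"yaw",yaw,"slope",sl,"L",L,"err",e)
g=np.array([580.3,-280.5]);y=np.radians(-4.2);R=np.array([[np.cos(y),np.sin(y)],[-np.sin(y),np.cos(y)]])
print("in seat frame x,y",R@(ctr-g),"yaw err",yaw-85.8)
# box top-left/gauge tracking: right/left plate edges not needed; button position
f=s["frame"]; hsv=cv2.cvtColor(f,cv2.COLOR_BGR2HSV)
b=(hsv[...,0]>100)&(hsv[...,0]<125)&(hsv[...,1]>150)&(f[...,0]>150)&(abs(W[...,2]-79)<4); print("btn",np.nanmedian(W[b],0),b.sum())
E
python3 chk.py w15 90
```

```text
time: 14.02
tool_pos: [576.3, -275.4, 86.1]
tcp_rot: [-179.1, -0.1, 85.9]
ft_force: [-0.1, 0.3, -3.9]
finger_gap: 38.5
14.0167 [ 576.33607263 -275.38782019   86.08614853] [-1.79128058e+02 -1.03271668e-01  8.58776167e+01] [-0.09978435  0.32318361 -3.92824908]
cyl centre [ 579.02580224 -276.52162505] axis z (mid-vis) 148.52276935029616 yaw 85.73333591675744 slope -0.6082042668941273 L 79.08672176871117 err 0.7571535045771219
in seat frame x,y [-1.56214488  3.87437098] yaw err -0.06666408324255713
btn [ 560.68250958 -140.48022498   79.70452191] 951
```

View pics/w15.png

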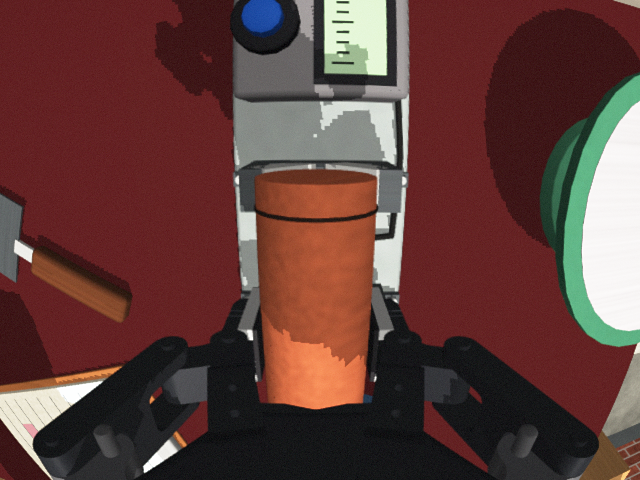

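```bash
python3 -m pendant '[1,-4,0,0,30,0,0,-10,0,30,0,0,-14,0,30,0,0,-14,0,30,0,0,-10,0,30,0,0,0,0,30,0,0,0,0,30]';python3 chk.py w16 64
```

```text
time: 14.65
tool_pos: [576.0, -277.2, 32.3]
tcp_rot: [-179.1, -0.1, 86.0]
ft_force: [1.2, -0.5, -3.6]
finger_gap: 38.5
14.65 [ 576.01526386 -277.22163183   32.31834692] [-1.79058276e+02 -1.48324530e-01  8.60418763e+01] [ 1.16311464 -0.51470892 -3.60512753]
cyl centre [ 578.79964785 -278.40133345] axis z (mid-vis) 94.73490634779051 yaw 85.90686697205612 slope -0.5625244452761262 L 79.00225328963103 err 0.790219772432839
in seat frame x,y [-1.65002547  1.98314744] yaw err 0.10686697205612461
btn [nan nan nan] 0
  return np.nanmean(a, axis, out=out, keepdims=keepdims)
```

View pics/w16.png

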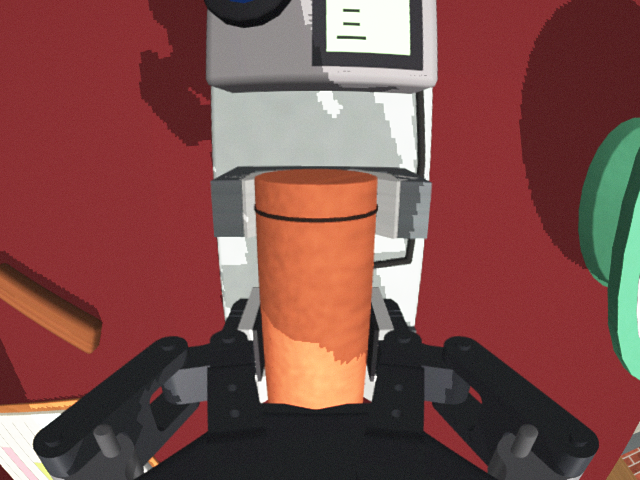

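```bash
python3 -m pendant '[2,-2,-4,0,30,0,0,-6,0,30,0,0,-4,0,30,0,0,0,0,30]';python3 chk.py w17 45 2>/dev/null
```

```text
time: 15.03
tool_pos: [579.2, -280.1, 18.7]
tcp_rot: [-179.2, -0.1, 86.0]
ft_force: [-0.5, 0.6, -3.5]
finger_gap: 38.7
15.0333 [ 579.16538289 -280.13890755   18.6629413 ] [-1.79182929e+02 -8.42906212e-02  8.60326479e+01] [-0.45646531  0.57517137 -3.46593576]
cyl centre [ 581.77987675 -281.20697255] axis z (mid-vis) 81.01726780619886 yaw 85.89682943465507 slope -0.6470362099181339 L 79.10558270264917 err 0.7796558029928504
in seat frame x,y [ 1.5276799  -0.59669046] yaw err 0.09682943465507776
btn [nan nan nan] 0
```

```bash
python3 -m pendant '[-1.5,0,-2,0,30,0,0,-2,0,30,0,0,0,0,30]';python3 -m pendant '[0,0,-2,0,30,0,0,-2,0,30]'; python3 chk.py w18 45 2>/dev/null
```

```text
time: 15.33
tool_pos: [578.2, -280.5, 15.5]
tcp_rot: [-179.3, -0.0, 86.0]
ft_force: [1.0, -0.2, -3.8]
finger_gap: 38.7
time: 15.5
tool_pos: [578.7, -280.8, 12.1]
tcp_rot: [-179.3, -0.0, 86.0]
ft_force: [-0.6, -1.1, -4.1]
finger_gap: 38.7
15.5 [ 578.7136865  -280.83924352   12.09606004] [-1.79336695e+02 -8.75327315e-03  8.60326170e+01] [-0.59433426 -1.06239923 -4.14675283]
cyl centre [ 581.16197848 -281.79799873] axis z (mid-vis) 74.4195978260625 yaw 85.87963938074532 slope -0.6841282335137766 L 78.99012461763553 err 0.7811026442694521
in seat frame x,y [ 0.9547267  -1.23138317] yaw err 0.07963938074531995
btn [nan nan nan] 0
```

```bash
python3 -m pendant '[-1,0.5,-1.5,0,30]'; python3 -m pendant '[0,0,-1.5,0,30]'; python3 -m pendant '[0,0,-1.5,0,30]'; python3 chk.py w19 45 2>/dev/null
```

```text
time: 15.63
tool_pos: [577.8, -280.4, 10.3]
tcp_rot: [-179.3, -0.0, 86.0]
ft_force: [0.7, 0.5, -3.1]
finger_gap: 38.7
time: 15.72
tool_pos: [577.7, -280.3, 8.8]
tcp_rot: [-179.3, -0.0, 86.0]
ft_force: [-1.5, 1.0, -0.5]
finger_gap: 38.6
time: 15.8
tool_pos: [577.7, -280.4, 7.6]
tcp_rot: [-179.3, 0.0, 86.0]
ft_force: [-2.5, 0.8, -0.4]
finger_gap: 38.8
15.8 [ 577.74497966 -280.37492305    7.56882636] [-1.79347030e+02  1.30742378e-03  8.60375120e+01] [-2.45262973  0.83223928 -0.38487428]
cyl centre [ 580.18382109 -281.33056341] axis z (mid-vis) 69.94936359122187 yaw 85.86898576251552 slope -0.6238849233906729 L 79.0339235977188 err 0.7842561229431664
in seat frame x,y [-0.05503794 -0.83684164] yaw err 0.06898576251552413
btn [nan nan nan] 0
```

Pin contact felt, and it's centred to about 0.1 mm across and 0.8 mm along. Continuing in 1 mm steps.

```bash
for i in 1; do python3 -m pendant '[0,0,-1,0,30]'; python3 -m pendant '[0,0,-1,0,30]';python3 -m pendant '[0,0,-1,0,30]'; done; python3 chk.py w20 45 2>/dev/null
```

```text
time: 15.93
tool_pos: [577.8, -280.4, 6.6]
tcp_rot: [-179.4, 0.0, 86.0]
ft_force: [-1.7, 1.1, 0.8]
finger_gap: 38.8
time: 16.02
tool_pos: [577.9, -280.4, 5.9]
tcp_rot: [-179.4, 0.0, 86.0]
ft_force: [-2.4, 1.4, 0.0]
finger_gap: 38.5
time: 16.1
tool_pos: [577.8, -280.4, 5.1]
tcp_rot: [-179.4, 0.0, 86.0]
ft_force: [-2.4, 0.9, 1.4]
finger_gap: 38.2
16.1 [ 577.8488173  -280.44415609    5.09111282] [-1.79356229e+02  9.42638105e-03  8.60364870e+01] [-2.36644824  0.88661864  1.35790081]
cyl centre [ 580.26657302 -281.37150445] axis z (mid-vis) 67.48729292443743 yaw 85.8822176922859 slope -0.5845334788046274 L 79.28683157287375 err 0.7869901477852363
in seat frame x,y [ 0.0304902  -0.87161214] yaw err 0.08221769228590858
btn [nan nan nan] 0
```

```bash
python3 -m pendant '[0,0,-1,0,30]'; python3 -m pendant '[0,0,-1,0,30]';python3 -m pendant '[0,0,-1,0,30]'; python3 chk.py w21 45 2>/dev/null
```

```text
time: 16.23
tool_pos: [577.9, -280.6, 4.3]
tcp_rot: [-179.4, 0.0, 86.0]
ft_force: [-4.3, -0.2, 6.2]
finger_gap: 38.5
time: 16.32
tool_pos: [577.8, -280.6, 4.1]
tcp_rot: [-179.3, 0.0, 86.0]
ft_force: [-8.9, 4.7, 13.3]
finger_gap: 38.7
time: 16.4
tool_pos: [577.8, -280.6, 4.2]
tcp_rot: [-179.3, 0.0, 86.1]
ft_force: [-6.6, 4.6, 10.5]
finger_gap: 38.6
16.4 [ 577.82811306 -280.63994492    4.1862965 ] [-1.79341913e+02  2.33820123e-02  8.60500843e+01] [-6.62675366  4.60377833 10.45079477]
cyl centre [ 580.25139826 -281.60123208] axis z (mid-vis) 66.88678725582213 yaw 85.91368957891932 slope -0.17047110033885557 L 79.07616359310492 err 0.814328458832355
in seat frame x,y [ 0.03218103 -1.1018342 ] yaw err 0.11368957891932041
btn [nan nan nan] 0
```

```bash
python3 -m pendant '[-0.5,0,-1.5,0,30]'; python3 -m pendant '[-0.5,0,-1.5,0,30]'; python3 - <<'E'
from bench import sensors
q=sensors.sense(); print(q["ft_force"],q["wrist_torque"],q["joint_pos"])
E
```

```text
time: 16.53
tool_pos: [577.8, -280.6, 4.1]
tcp_rot: [-179.4, 0.0, 86.1]
ft_force: [-5.3, 4.2, 11.8]
finger_gap: 38.5
time: 16.62
tool_pos: [577.9, -280.6, 4.1]
tcp_rot: [-179.4, 0.0, 86.1]
ft_force: [-6.0, 3.6, 10.8]
finger_gap: 38.9
[-5.95893958  3.64839879 10.79175068] [ 0.78835756  0.84942222 -0.00316849] [-30.30202386  23.38090531  86.97025402  -0.29235578  70.13428938
 -26.26528266]
```

```bash
python3 -m pendant '[-2,-0.5,-3,0,30]'; python3 -m pendant '[-2,-0.5,-3,0,30]'
```

```text
time: 16.7
tool_pos: [577.9, -280.9, 3.9]
tcp_rot: [-179.6, 0.0, 86.1]
ft_force: [-2.7, 11.7, 24.9]
finger_gap: 38.5
time: 16.78
tool_pos: [578.1, -280.9, 3.9]
tcp_rot: [-179.9, -0.0, 86.1]
ft_force: [-3.7, 10.1, 17.9]
finger_gap: 38.7
```

```bash
python3 -m pendant '[-1.5,0.5,-3,0,30]'; for i in 1 2 3; do python3 chk.py w22$i 45 2>/dev/null | head -3; done; python3 - <<'E'
from bench import viewer
import cv2
for i in range(8): s=viewer.snapshot("scene")
cv2.imwrite("pics/s22.png",cv2.resize(s["frame"][150:270,180:300],None,fx=4,fy=4))
s=viewer.snapshot("top"); cv2.imwrite("pics/t22.png",s["frame"])
E
python3 chk.py w225 45
```

```text
time: 16.87
tool_pos: [578.4, -280.9, 3.9]
tcp_rot: [179.9, 0.1, 86.1]
ft_force: [-7.2, 0.5, 15.9]
finger_gap: 38.4
16.8667 [ 578.39321142 -280.86878264    3.90199961] [1.79926417e+02 6.43612152e-02 8.60958510e+01] [-7.24377709  0.51688487 15.85055485]
cyl centre [ 579.99980155 -281.80699831] axis z (mid-vis) 66.70340239704892 yaw 85.83881947056767 slope -0.059391909598252496 L 79.10909428714201 err 0.825474518360196
in seat frame x,y [-0.20367006 -1.32547433] yaw err 0.038819470567673875
16.9167 [ 578.36602924 -280.90999362    3.89628251] [1.79914284e+02 7.37723888e-02 8.60906991e+01] [-5.29187933  3.64210984 15.62570392]
cyl centre [ 579.99946073 -281.8195813 ] axis z (mid-vis) 66.70121917536642 yaw 85.83669933302762 slope -0.06808978967675093 L 79.08502478519482 err 0.8251477255472539
in seat frame x,y [-0.20308841 -1.33804849] yaw err 0.03669933302762729
16.9667 [ 578.32578902 -280.91947061    3.87474767] [1.79924136e+02 6.76342345e-02 8.60827631e+01] [-5.54256491  4.05060202 16.29246468]
cyl centre [ 580.00230735 -281.82196515] axis z (mid-vis) 66.70195179675648 yaw 85.85123154802287 slope -0.05952017108867658 L 79.02500530921756 err 0.8239256362982907
in seat frame x,y [-0.20007485 -1.34021746] yaw err 0.05123154802286933
17.4667 [ 578.36035289 -280.91504499    3.89125291] [1.79930741e+02 6.05821859e-02 8.60816610e+01] [-5.59567368  4.36679863 17.0924259 ]
cyl centre [ 579.9948885  -281.82478809] axis z (mid-vis) 66.69195215260814 yaw 85.8377403365947 slope -0.0677816573213919 L 79.11027015755826 err 0.8211195538725673
in seat frame x,y [-0.20726703 -1.34357616] yaw err 0.03774033659470888
btn [nan nan nan] 0
  return np.nanmean(a, axis, out=out, keepdims=keepdims)
```

View pics/s22.png

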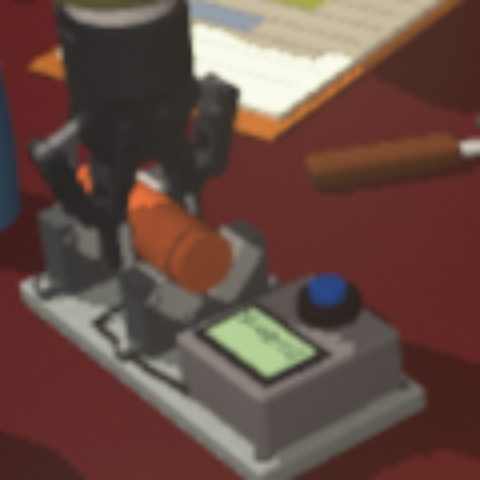

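View pics/w225.png

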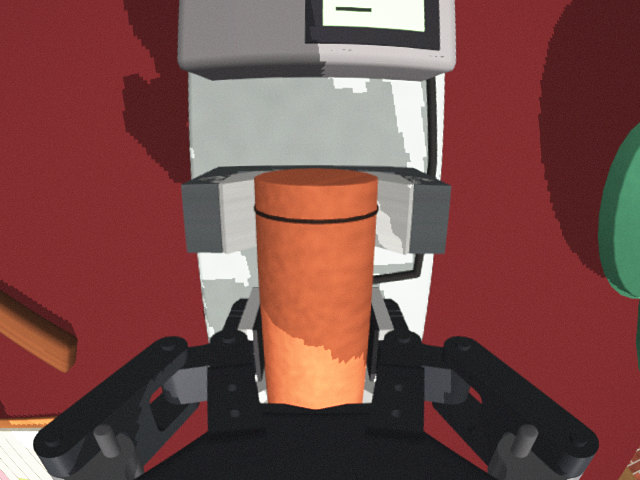

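The hold is stable: measured axis z is 66.7 (home 66.3), 0.2 mm across, 1.3 mm along, 0.04° off in yaw, with fz≈17 N. My estimate from fx and fz is about 14 N on one flank and 7 N on the other. Handing in.

```bash
python3 -c "
from bench import job,sensors
print(job.hand_in()); q=sensors.sense(); print(q['time'],q['tool_pos'],q['ft_force'])"
```

```text
the job is handed in; nothing more can be done
None
the job is handed in; nothing more can be done
```

I handed the job in at about 17.5 s with the red cylinder held pressed home in the V. The hand-in gives no verdict, and it refused the force reading I tried to take straight after it.

**What I did:**
- **Button:** I pressed the clear button twice with the gauge empty. The first press bottomed at 25 N but the hold was short, so I pressed again and held it down at 22–24 N. The button came back up.
- **Cylinder:** I took the red cylinder from the rack with a 60 N grip, carried it over the gauge and pressed it into the V in 1 mm steps.

**Last checks, about 0.6 s with the target unchanged:**

| Check | Measured | Needed |
|---|---|---|
| Axis height above the bench | 66.7 mm (wrist camera reads about 0.9 mm high) | within 1.5 mm of 66.3 mm |
| Position across the groove | −0.2 mm | within 2 mm |
| Position along the groove | −1.3 mm | within 12 mm |
| Yaw from the groove | 0.04° | below 1.4° |
| Slope | −0.07° | below 1.4° |
| Upward force on the tool | about 17 N, steady | – |
| Force on the two flanks (worked out from the tool forces) | about 14 N and 7 N | 1–60 N each |

- **Not read directly:** I had no reading of the pin travel or of the forces on the flanks. I inferred them from the cylinder's height and the wrist force, and the sideways force reading has some cross-coupling.
- **Disagreement:** The reported TCP height was about 40 mm below where the cameras and the button contact put the fingertips. I worked from the images and contact forces instead.
- **Rest of the bench:** The white and grey cylinders had not visibly moved in the pictures taken after the lift. I didn't measure the other items, but I felt no contact with any of them.

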